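# Find the blind bore on the feeler pin and hold the tube block hole-up

### The job

Clear the feeler pin: pull the short rejected block off it and drop it into the wire basket. Then take the longer block from the bench and find its blind hole by feel: push one end, and if that is refused the other, onto the pin until the pin goes in and meets the bottom of the hole. Take the block off again, turn it hole-up and finish while holding it steady upright like that, about 15 cm above the bench and clear of everything else; the program ends with the block still in the gripper, the reject stays in the basket, and the glassware and the dish are left alone.

Things in the scene. Friction and masses are not known exactly. Their poses are not given: they have to be found in the camera images.
- block: the longer block, dark metal, 64 long x 44 x 44 mm, 0.19-0.38 kg, lying on its side on the bench at any yaw. A round blind hole, 24 mm wide and 44 mm deep, opens in the middle of one end; the other end is plain. Origin: its centre (22 mm up at the start). x runs along its length and out of the hole: mouth at x = +32 mm, bottom at x = -12 mm; y, z square to the sides
- reject: the short rejected block, dark metal, 40 long x 44 x 44 mm, 0.16 kg, bored right through along its x with a 24 mm round hole. Origin: its centre. At the start it hangs loosely on the feeler pin about midway, x along the pin, centre about 4 mm below the pin's axis; it can swing about the pin a little
- stand: fixed stand of the feeler pin: dark base plate 120 (x) x 90 x 10 mm high; upright post 16 mm thick, 40 mm wide, top 125 mm up, its face at x = +32 mm. From it a level round steel pin, 16 mm thick, sticks out 60 mm to the stand's -x (roughly towards the robot), axis 105 mm above the bench. Origin: centre of the base's underside
- pin_tip (a point): the free end of the feeler pin, on its axis (stand frame x = -28 mm, y = 0, 105 mm above the bench); axes as the stand: the pin runs from here to +x
- basket: the fixed open wire basket for rejects, 150 x 150 mm outside, 60 mm high, wire walls about 4 mm thick, floor 3 mm; origin at the centre of its underside, z up
- cylinder: bystander: slender glass measuring cylinder, 150 mm tall, 24 mm in diameter on a 60 mm foot; origin at the centre of its foot's underside
- beaker: bystander: glass beaker, 72 mm in diameter at the rim, 85 mm tall; origin at the centre of its underside
- dish: bystander: flat clear plastic dish, 90 mm in diameter, 16 mm high; origin at the centre of its underside

How it is judged:
By the outcome, as a careful person would: the job done as asked, in the order asked, and still so for the second after the job is handed in, while the arm keeps its last pose, push and grip.
It also fails if it takes over 72 s, if anything falls off the work surface, if the arm or the gripper's body presses on something with over 40 N, if the wrist force passes 120 N, or if a joint passes its speed limit or range.

### The arm

A 6-joint arm with a two-finger parallel gripper is mounted at the origin on the work surface. World frame = base frame: x ahead of the robot, y to its left, z up, the work surface at z = 0. Lengths are in m, angles in rad, forces in N, time in s.
With the tool pointing down it reaches from about 0.375 to 0.975 m from the base axis. Payload 3.8 kg.
Tool frame: the origin (TCP) lies between the finger pads; the fingertips stand 22 mm ahead of it and the grasp point (between the pads) lies 3 mm ahead of it; z points along the fingers, y is the direction in which the jaws open and shut (so a half turn about z gives the same grasp; the last joint's range is limited). The gripper opens to 85 mm and grips with 20 to 120 N. Pads are 22 mm wide; open, the fingers measure 114 mm over their backs; the gripper's body (76 mm by 85 mm) begins 54 mm behind the grasp point. The pads swing forward as they close: fully open they stand 13 mm farther back than shut.
Start: joints at [-1.384, 0.264, 1.604, -0, 1.274, -0.037], TCP at [0.15, -0.658, 0.253] pointing down, gripper open.
Joint ranges: [-2.63, 2.63], [-0.94, 2.18], [0.31, 2.57], [-1.31, 4.45], [0, 2.66], [-2.55, 2.55]. Speed limits (rad/s): [2.57, 2.57, 3.14, 3.14, 3.14, 3.14].

### API

Orientations are given as a rotation vector (axis times angle).
In Python, from workcell import * gives the robot as it stands.
- The arm moves only by the tool step_arm, never from a script. Its argument "motion" is a list that holds one entry, the list of rows, each a list of 7 numbers: the finger opening in m, from 0 to 0.0854, then the shift along the world's x, y, z in m, then the turn, a rotation vector about the world's x, y, z in degrees. A call has exactly 8 rows; each row is the pose to reach, as a shift and turn from the pose measured when the call began; what a row does not reach only later rows make up. A row lasts 1/8 s, in which the tool goes at most 62.5 mm and 10.7 degrees, less where a joint would pass 70% of its speed; a pose out of reach is approached as far as the arm can. A call with a gripper value outside its range is refused whole. The fingers move at their own pace and stop on an object; "newtons" is the grip in N (left out, the last holds). Time passes only in rows, so rows that repeat a pose let the fingers close, or fill a call up. It gives the time, the measured TCP pose, the force and the opening at its end, in the units of the state.
- read_state(): the state, without advancing time (a new reading comes with each control period).
- read_camera(name): name is "side" or "top" or "wrist"; returns (picture, depth): 400x640x3 uint8, blue, green, red; 400x640 float32, m along the optical axis (not along the pixel's ray), 0 where there is no reading.
- get_calibration(name): a dict with "K" (3x3 intrinsics, pixels), "world_from_camera" (4x4, takes a point from camera to world coordinates). Camera axes: x right, y down, z forward; pixel columns grow to the right and rows downward; lengths in m; the calibration is good to about 2 mm. A picture is of the moment at which its call begins: read the wrist's pose just before it. get_calibration takes no time and is no camera call; for the wrist camera it gives the pose at the moment of the call.
- finish_job(): hands the job in, once; it reports no verdict.
Trained networks look in the newest picture that a camera, given by its name, has taken for a name from the list of things; names that differ only in an ending like _2 or _b are one class to them, and where a whole thing is asked for, a point or a joint stands for the part that bears it (a point fixed in the world has none). Each returns a list of dicts, best first, with "score" (0 to 1); they miss things now and then, are a little off and sometimes report something else, mostly with a low value. They report only what shows in the picture. A call takes as long as a camera call.
- spot_in(camera, thing): "xyz" ([x, y, z] in m, in the coordinates of the camera as it stood for that picture, good to about 4 mm: the middle of the surface that is visible of it).
- regions_of(camera, thing): "region" (400x640 bool, what is visible of it).
The state is a dict: "time": time; "q": joint angles; "joint_vel": joint speeds; "joint_torque": joint torques, N m; "tool_pos": TCP position; "tcp_rot": TCP orientation; "wrist_force": force on the tool from outside, world axes, zero at the start; "torque": the same for the moment, N m; "width": opening from 0.0 (shut) to 1.0 (fully open).
Only numpy, scipy, OpenCV 4.12 (cv2) and the standard library are available. Lean on these libraries where they do the work, as an engineer would, in place of code of your own. Each camera call takes 0.05 s, during which the arm holds its last target. There are 200 camera calls.

## Working session

There is one attempt and no reset: what is moved stays moved. The work goes in short steps, Python scripts to look and compute and a tool call to move; the robot and the scene stay as the last step left them, time stands still between calls to the robot, and variables do not carry over. Pictures are saved under pics/ and viewed, on a budget of 10 in all, crops included, one or two more only if the job needs it, and the job is handed in when it is done.

Besides the shell and the picture viewer there is one more tool, called after "Request:" as name(argument=value, ...) on one line, values as JSON. step_arm: Moves the arm, as the interface text tells. Its arguments: {"type":"object","properties":{"motion":{"type":"array"},"newtons":{"type":"number"}},"required":["motion"]}

```bash
mkdir -p pics; cat > h.py <<'E'
from workcell import *
import numpy as np, cv2
from scipy.spatial.transform import Rotation as R
def cloud(cam,depth):
    c=get_calibration(cam);K=np.array(c["K"]);T=np.array(c["world_from_camera"])
    v,u=np.mgrid[0:400,0:640]
    p=np.stack([(u-K[0,2])/K[0,0]*depth,(v-K[1,2])/K[1,1]*depth,depth],-1)
    return p@T[:3,:3].T+T[:3,3]
def world(cam,p):
    T=np.array(get_calibration(cam)["world_from_camera"]);return T[:3,:3]@np.array(p)+T[:3,3]
E
python3 - <<'E'
from h import *
np.set_printoptions(precision=3,suppress=True)
ims=[]
for cam in ["side","top"]:
    im,d=read_camera(cam); ims.append(im); P=cloud(cam,d)
    np.savez(f"{cam}.npz",im=im,P=P,d=d)
    print(cam,np.array(get_calibration(cam)["world_from_camera"])[:3])
    for t in ["block","reject","stand","basket","cylinder","beaker","dish"]:
        for r in spot_in(cam,t)[:2]: print(cam,t,round(r["score"],2),world(cam,r["xyz"]))
        rs=regions_of(cam,t)
        if rs:
            m=rs[0]["region"]&(d>0); q=P[m]; print("   ",m.sum(),np.percentile(q,[2,50,98],axis=0).round(3).tolist())
            v,u=np.nonzero(rs[0]["region"]); print("   px",u.min(),u.max(),v.min(),v.max())
    cv2.imwrite(f"pics/{cam}0.png",im)
print(read_state())
E
```

```text
side [[-0.863 -0.294  0.411  0.11 ]
 [-0.506  0.504 -0.7    0.772]
 [-0.001 -0.812 -0.584  0.756]]
side block 0.81 [0.451 0.051 0.038]
    585 [[0.42, 0.016, 0.001], [0.45, 0.05, 0.039], [0.493, 0.075, 0.045]]
   px 339 364 233 262
side reject 0.87 [ 0.587 -0.245  0.112]
    269 [[0.568, -0.28, 0.079], [0.587, -0.244, 0.112], [0.614, -0.235, 0.123]]
   px 349 367 149 168
side stand 0.82 [ 0.605 -0.251  0.013]
    898 [[0.53, -0.315, -0.002], [0.605, -0.251, 0.009], [0.652, -0.21, 0.122]]
   px 336 378 148 197
side basket 0.63 [0.621 0.233 0.027]
    1349 [[0.547, 0.119, -0.003], [0.6, 0.229, 0.018], [0.732, 0.31, 0.061]]
   px 211 297 233 301
side cylinder 0.82 [0.79  0.047 0.054]
    487 [[0.774, 0.019, 0.001], [0.79, 0.047, 0.056], [0.822, 0.066, 0.149]]
   px 242 260 170 219
side beaker 0.66 [0.314 0.394 0.058]
    1537 [[0.271, 0.379, 0.003], [0.312, 0.396, 0.058], [0.337, 0.446, 0.086]]
   px 313 352 355 399
side dish 0.79 [ 0.335 -0.404  0.017]
    414 [[0.295, -0.46, 0.0], [0.335, -0.408, 0.014], [0.377, -0.375, 0.018]]
   px 433 460 173 190
top [[ 0.027 -0.979  0.201  0.305]

[... 755 characters left out ...]
p beaker 0.76 [0.31  0.418 0.039]
    350 [[0.276, 0.374, -0.001], [0.306, 0.422, 0.037], [0.336, 0.44, 0.087]]
   px 188 211 257 276
top dish 0.59 [ 0.338 -0.422  0.02 ]
    456 [[0.301, -0.463, 0.01], [0.339, -0.423, 0.017], [0.379, -0.383, 0.023]]
   px 415 439 252 275
{'time': 1.5, 'q': array([-1.384,  0.264,  1.604, -0.   ,  1.274, -0.037]), 'joint_vel': array([0.001, 0.   , 0.001, 0.   , 0.   , 0.   ]), 'joint_torque': array([  0.001, -51.505, -36.771,   0.   ,   0.001,   0.   ]), 'tool_pos': array([ 0.15 , -0.658,  0.253]), 'tcp_rot': array([-3.122, -0.351,  0.   ]), 'wrist_force': array([-0.303,  0.717,  0.387]), 'torque': array([ 0.057,  0.032, -0.104]), 'width': 0.9983378095157484}
```

```bash
ls pics
```

```text
side0.png
top0.png
```

```bash
python3 - <<'E'
import numpy as np,cv2
np.set_printoptions(precision=3,suppress=True)
for cam in ["side","top"]:
    z=np.load(cam+".npz");P=z["P"];ok=z["d"]>0
    def rect(name,xr,yr,zr):
        m=ok&(P[...,0]>xr[0])&(P[...,0]<xr[1])&(P[...,1]>yr[0])&(P[...,1]<yr[1])&(P[...,2]>zr[0])&(P[...,2]<zr[1])
        q=P[m]
        if len(q)<8: print(cam,name,len(q));return
        r=cv2.minAreaRect((q[:,:2]*1000).astype(np.float32)); print(cam,name,len(q),[np.round(a,1) for a in r],"z",np.median(q[:,2]))
    rect("block top",(.38,.54),(-.04,.11),(.034,.056))
    rect("base",(.5,.7),(-.34,-.17),(.005,.02))
    rect("stand+reject high",(.5,.7),(-.34,-.17),(.095,.14))
    rect("reject top",(.5,.617),(-.34,-.17),(.11,.135))
    rect("post top",(.622,.7),(-.34,-.17),(.115,.135))
    rect("basket rim",(.5,.76),(.1,.35),(.05,.07))
a=cv2.imread("pics/side0.png")[140:290,200:480]; b=cv2.imread("pics/top0.png")[120:240,260:410]
a=cv2.resize(a,(784,420),interpolation=cv2.INTER_CUBIC)
cv2.imwrite("pics/a.png",a)
E
```

```text
side block top 340 [array([456.5,  41.9]), array([45.6, 67.5]), np.float64(55.0)] z 0.04281157937011615
side base 529 [array([ 588.9, -259. ]), array([ 95. , 122.2]), np.float64(80.9)] z 0.008610631942924662
side stand+reject high 312 [array([ 598.7, -261.4]), array([48.5, 76.2]), np.float64(82.1)] z 0.11728047941989267
side reject top 149 [array([ 589.6, -259.3]), array([51.6, 50.9]), np.float64(4.1)] z 0.12065431689073747
side post top 39 [array([ 629. , -264.9]), array([39.4, 14.8]), np.float64(87.2)] z 0.12312448912997942
side basket rim 471 [array([621.6, 236. ]), array([152.1, 152.3]), np.float64(89.9)] z 0.05863172578049747
top block top 208 [array([459.5,  36.5]), array([44. , 63.8]), np.float64(54.9)] z 0.04370569131633617
top base 608 [array([ 600.3, -254.9]), array([198.9, 168.1]), np.float64(0.1)] z 0.009656318983720102
top stand+reject high 252 [array([ 601.7, -266.8]), array([44.4, 77.3]), np.float64(77.1)] z 0.12316878166879719
top reject top 160 [array([ 589.4, -264.1]), array([44.2, 52.2]), np.float64(77.1)] z 0.12351021561737763
top post top 51 [array([ 631.1, -272.7]), array([41.1, 16.6]), np.float64(81.6)] z 0.12476078296874005
top basket rim 203 [array([625.6, 231.4]), array([152.9, 151. ]), np.float64(0.1)] z 0.059787675382324545
```

View pics/a.png

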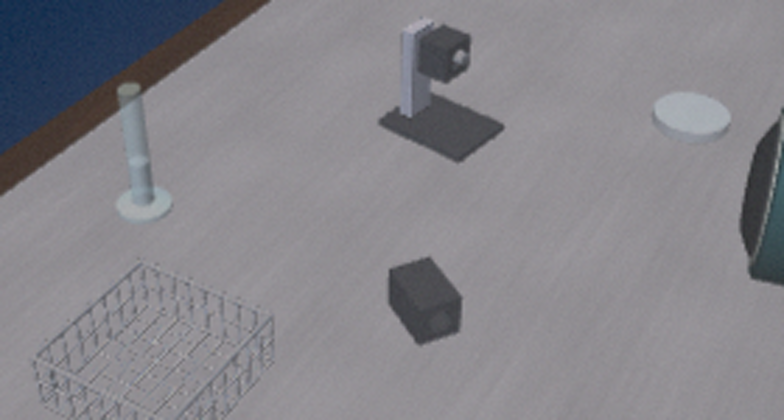

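Request:
step_arm(motion=[[[0.0854,0.02,0.03,0,0,0,-3],[0.0854,0.065,0.08,0,0,0,-6],[0.0854,0.11,0.13,0,0,0,-9],[0.0854,0.155,0.18,0,0,0,-12],[0.0854,0.2,0.23,0,0,0,-15],[0.0854,0.245,0.28,0,0,0,-18],[0.0854,0.29,0.33,0,0,0,-20],[0.0854,0.32,0.37,0,0,0,-22]]])

```text
time: 2.5
tool_pos: [0.461, -0.2991, 0.2537]
tcp_rot: [3.131, -0.253, 0.002]
wrist_force: [0.4, -1.3, 0.7]
width: 1.001
```

```bash
python3 - <<'E'
from h import *
np.set_printoptions(precision=4,suppress=True)
s=read_state();print(s["time"],s["tool_pos"],R.from_rotvec(s["tcp_rot"]).as_matrix(),s["q"])
im,d=read_camera("wrist");P=cloud("wrist",d);np.savez("w1.npz",im=im,P=P,d=d)
print(np.array(get_calibration("wrist")["world_from_camera"]),get_calibration("wrist")["K"])
cv2.imwrite("pics/w1.png",im)
# side depth on block end face
z=np.load("side.npz");Q=z["P"]
m=(z["d"]>0)&(Q[...,0]>.40)&(Q[...,0]<.52)&(Q[...,1]>-.02)&(Q[...,1]<.11)&(Q[...,2]>.006)&(Q[...,2]<.038)
q=Q[m]; a=np.array([np.cos(np.deg2rad(-35)),np.sin(np.deg2rad(-35))])
l=(q[:,:2]-[.458,.039])@a; t=(q[:,:2]-[.458,.039])@np.array([-a[1],a[0]])
for k in range(0,len(l),4): print((np.array([l[k],t[k],q[k,2]])*1000).round().astype(int).tolist(),end=" ")
E
```

```text
2.5 [ 0.461  -0.2991  0.2537] [[ 0.987  -0.1608  0.001 ]
 [-0.1608 -0.987  -0.0007]
 [ 0.0011  0.0006 -1.    ]] [-0.6209  0.0259  1.8739 -0.      1.2406  1.1114]
[[-0.1589 -0.9382 -0.3074  0.546 ]
 [-0.9873  0.1493  0.0549 -0.3073]
 [-0.0056  0.3122 -0.95    0.3754]
 [ 0.      0.      0.      1.    ]] [[296.5381   0.     321.6541]
 [  0.     296.5381 195.4309]
 [  0.       0.       1.    ]]
[27, 23, 38] [27, 23, 27] [20, 23, 29] [20, 23, 26] [21, 23, 21] [26, 23, 14] [4, 23, 32] [14, 23, 20] [-8, 23, 38] [10, 22, 19] [18, 24, 9] [-4, 23, 28] [-33, -20, 35] [-3, 23, 24] [-34, -7, 38] [12, 24, 7] [-9, 23, 24] [-33, 4, 38] [-34, -7, 34] [-35, -19, 31] [-14, 23, 25] [-33, 10, 36] [-18, -11, 15] [-33, -14, 27] [-1, 22, 11] [-27, 24, 33] [-32, 15, 34] [-16, -6, 12] [-27, -12, 19] [-34, -20, 22] [-20, 23, 23] [-34, 19, 34] [-17, -3, 11] [-25, -11, 14] [-34, -17, 19] [-13, 22, 13] [-34, 22, 32] [-15, -1, 7] [-26, -7, 13] [-33, -15, 16] [-15, 23, 12] [-30, 19, 24] [-21, 2, 9] [-31, -7, 14] [-33, -18, 11] [-27, 24, 20] [-36, 17, 24] [-25, -2, 7] [-32, -10, 10] [-17, 23, 6] [-32, 20, 19] [-31, 7, 12] [-34, -3, 12] [-36, -14, 8] [-33, 20, 16] [-33, 9, 12] [-35, -8, 6] [-33, 18, 12] [-34, 6, 7] [-35, 24, 8]
```

View pics/w1.png

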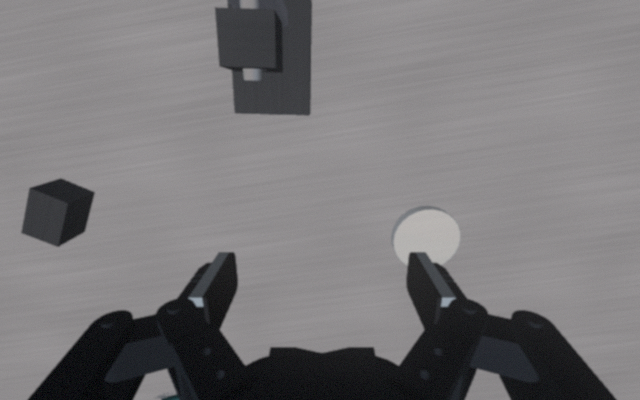

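```bash
cat >> h.py <<'E'
def rect(P,ok,name,xr,yr,zr):
    m=ok&(P[...,0]>xr[0])&(P[...,0]<xr[1])&(P[...,1]>yr[0])&(P[...,1]<yr[1])&(P[...,2]>zr[0])&(P[...,2]<zr[1])
    q=P[m]
    if len(q)<8: print(name,len(q));return q
    r=cv2.minAreaRect((q[:,:2]*1000).astype(np.float32)); print(name,len(q),[np.round(a,1) for a in r],"z",np.median(q[:,2]).round(4),"med",np.median(q,0).round(4))
    return q
E
python3 - <<'E'
from h import *
z=np.load("w1.npz");P=z["P"];ok=z["d"]>0
rect(P,ok,"block top",(.38,.54),(-.04,.11),(.036,.056))
rect(P,ok,"base",(.5,.7),(-.34,-.17),(.006,.02))
rect(P,ok,"reject top",(.5,.617),(-.34,-.17),(.116,.135))
q=rect(P,ok,"tip",(.5,.572),(-.34,-.17),(.09,.12)); 
m=ok&(P[...,2]>.08)&(P[...,2]<.135)&(P[...,0]>.5); v,u=np.nonzero(m)
for uu in range(205,290,6):
    print(uu,[ (vv,P[vv,uu].round(3).tolist()) for vv in range(66,84,4)] if 236<uu<268 else "")
c=P[20:60,222:272].reshape(-1,3); print(np.median(c,0))
E
```

```text
block top 2292 [array([464.2,  46.6]), array([46.4, 66.1]), np.float64(55.1)] z 0.0466 med [0.4661 0.0424 0.0466]
base 5079 [array([ 596.1, -254.7]), array([ 90. , 118.5]), np.float64(79.3)] z 0.0114 med [ 0.5741 -0.2734  0.0114]
reject top 3414 [array([ 596.1, -255.5]), array([44.4, 44. ]), np.float64(79.6)] z 0.1244 med [ 0.5976 -0.257   0.1244]
tip 86 [array([ 570.3, -251. ]), array([14.7,  3.8]), np.float64(85.2)] z 0.1125 med [ 0.5701 -0.2531  0.1125]
205 
211 
217 
223 
229 
235 
241 [(66, [0.58, -0.247, 0.123]), (70, [0.581, -0.239, 0.091]), (74, [0.586, -0.219, 0.012]), (78, [0.583, -0.217, 0.011]), (82, [0.578, -0.217, 0.012])]
247 [(66, [0.579, -0.252, 0.125]), (70, [0.577, -0.249, 0.114]), (74, [0.574, -0.248, 0.113]), (78, [0.572, -0.247, 0.112]), (82, [0.577, -0.223, 0.012])]
253 [(66, [0.578, -0.257, 0.123]), (70, [0.576, -0.254, 0.115]), (74, [0.574, -0.253, 0.113]), (78, [0.571, -0.253, 0.114]), (82, [0.576, -0.23, 0.012])]
259 [(66, [0.577, -0.261, 0.124]), (70, [0.576, -0.258, 0.109]), (74, [0.573, -0.258, 0.111]), (78, [0.57, -0.257, 0.111]), (82, [0.575, -0.237, 0.011])]
265 [(66, [0.577, -0.266, 0.124]), (70, [0.577, -0.261, 0.095]), (74, [0.582, -0.246, 0.012]), (78, [0.578, -0.245, 0.011]), (82, [0.574, -0.244, 0.014])]
271 
277 
283 
289 
[ 0.59690162 -0.25639654  0.12445003]
```

Request:
step_arm(motion=[[[0.0854,0.02,0.006,-0.01,0,0,0],[0.0854,0.055,0.018,-0.03,0,0,0],[0.0854,0.09,0.029,-0.05,0,0,-0.5],[0.0854,0.115,0.037,-0.065,0,0,-0.5],[0.0854,0.127,0.041,-0.072,0,0,-0.5],[0.0854,0.131,0.042,-0.074,0,0,-0.5],[0.0854,0.131,0.042,-0.074,0,0,-0.5],[0.0854,0.131,0.042,-0.074,0,0,-0.5]]])

```text
time: 3.55
tool_pos: [0.5958, -0.2517, 0.1806]
tcp_rot: [-3.126, 0.264, -0.008]
wrist_force: [-0.2, 0.1, 0.5]
width: 0.998
```

```bash
python3 - <<'E'
from h import *
np.set_printoptions(precision=4,suppress=True)
s=read_state();print(s["time"],s["tool_pos"],R.from_rotvec(s["tcp_rot"]).as_matrix()[:,0],s["wrist_force"])
im,d=read_camera("wrist");P=cloud("wrist",d);ok=d>0;np.savez("w2.npz",im=im,P=P,d=d)
cv2.imwrite("pics/w2.png",im)
rect(P,ok,"base",(.5,.7),(-.34,-.17),(.006,.02))
rect(P,ok,"reject top",(.5,.622),(-.34,-.17),(.118,.135))
rect(P,ok,"post top",(.622,.7),(-.34,-.17),(.115,.135))
rect(P,ok,"tip",(.54,.572),(-.28,-.23),(.09,.12))
E
```

```text
3.55 [ 0.5958 -0.2517  0.1806] [ 0.9859 -0.1674  0.0047] [-0.2334  0.0772  0.4895]
base 3746 [array([ 592.2, -262.6]), array([ 90.2, 119.9]), np.float64(79.3)] z 0.0108 med [ 0.6266 -0.2411  0.0108]
reject top 3894 [array([ 599.1, -264.1]), array([43.7, 53. ]), np.float64(79.8)] z 0.1238 med [ 0.5955 -0.2632  0.1238]
post top 1768 [array([ 631.6, -270.1]), array([39.9, 16.3]), np.float64(79.4)] z 0.1256 med [ 0.6329 -0.27    0.1256]
tip 56 [array([ 566.4, -257.5]), array([13.1,  3.9]), np.float64(77.5)] z 0.1127 med [ 0.5666 -0.2577  0.1127]
```

View pics/w2.png

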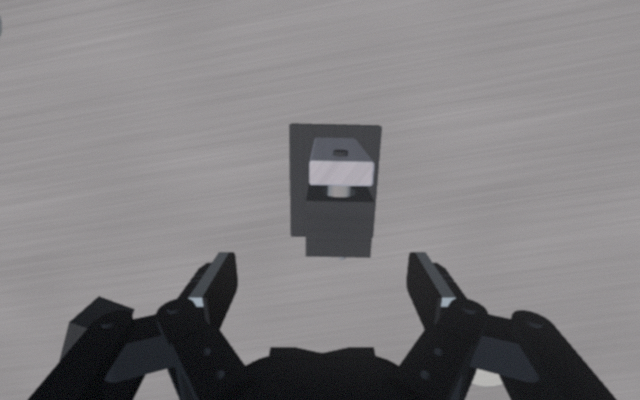

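Request:
step_arm(motion=[[[0.0854,-0.002,-0.012,-0.005,0,0,-1],[0.0854,-0.002,-0.012,-0.025,0,0,-1],[0.0854,-0.002,-0.012,-0.05,0,0,-1],[0.0854,-0.002,-0.012,-0.07,0,0,-1],[0.0854,-0.002,-0.012,-0.076,0,0,-1],[0.0854,-0.002,-0.012,-0.076,0,0,-1],[0.044,-0.002,-0.012,-0.076,0,0,-1],[0.03,-0.002,-0.012,-0.076,0,0,-1]]], newtons=40)

```text
time: 4.6
tool_pos: [0.5947, -0.264, 0.1059]
tcp_rot: [-3.124, 0.291, -0.011]
wrist_force: [-0.8, 0.4, -0.5]
width: 0.607
```

Request:
step_arm(motion=[[[0.03,0,0,0,0,0,0],[0.03,0,0,0,0,0,0],[0.03,0,0,0,0,0,0],[0.03,0,0,0.002,0,0,0],[0.03,0,0,0.004,0,0,0],[0.03,-0.01,0.002,0.004,0,0,0],[0.03,-0.02,0.004,0.004,0,0,0],[0.03,-0.02,0.004,0.004,0,0,0]]])

```text
time: 5.6
tool_pos: [0.5732, -0.2596, 0.1094]
tcp_rot: [-3.124, 0.291, -0.009]
wrist_force: [-0.1, -0.0, -2.1]
width: 0.509
```

Request:
step_arm(motion=[[[0.03,-0.01,0.002,0,0,0,0],[0.03,-0.03,0.006,0,0,0,0],[0.03,-0.05,0.01,0,0,0,0],[0.03,-0.06,0.03,0.015,0,0,0],[0.03,-0.06,0.075,0.04,0,0,2],[0.03,-0.055,0.13,0.05,0,0,5],[0.03,-0.04,0.19,0.05,0,0,8],[0.03,-0.02,0.25,0.05,0,0,10.5]]])

```text
time: 6.6
tool_pos: [0.5526, -0.0088, 0.1601]
tcp_rot: [-3.137, 0.003, -0.01]
wrist_force: [0.9, 0.0, -2.3]
width: 0.51
```

```bash
python3 - <<'E'
from h import *
np.set_printoptions(precision=4,suppress=True)
im,d=read_camera("wrist");P=cloud("wrist",d);ok=d>0;np.savez("w3.npz",im=im,P=P,d=d)
s=read_state();print(s["time"],s["tool_pos"],s["tcp_rot"],s["wrist_force"],s["width"])
rect(P,ok,"block top",(.38,.54),(-.04,.11),(.036,.056))
rect(P,ok,"basket rim",(.5,.76),(.1,.35),(.052,.07))
cv2.imwrite("pics/w3.png",im)
E
```

```text
6.65 [ 0.555  -0.0016  0.1603] [-3.1311 -0.0034 -0.0144] [ 2.2933  5.2315 -1.039 ] 0.5079590653212281
block top 5
basket rim 2775 [array([625.9, 212.7]), array([ 95.1, 149.1]), np.float64(89.9)] z 0.0621 med [0.6149 0.1684 0.0621]
```

View pics/w3.png

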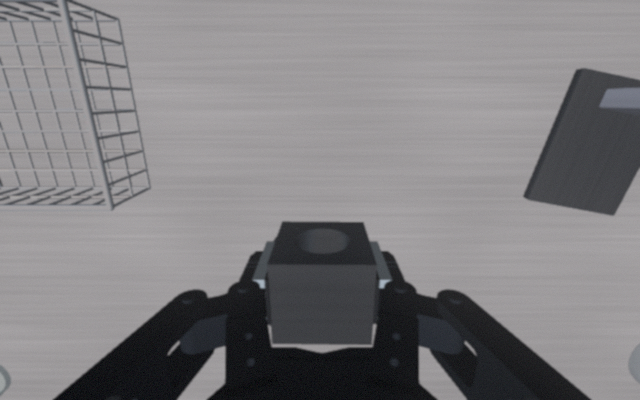

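Request:
step_arm(motion=[[[0.03,0.015,0.05,0,0,0,0],[0.03,0.035,0.11,0,0,0,0],[0.03,0.055,0.17,0,0,0,0],[0.03,0.067,0.22,0,0,0,0],[0.03,0.071,0.235,-0.01,0,0,0],[0.03,0.071,0.236,-0.02,0,0,0],[0.03,0.071,0.236,-0.04,0,0,0],[0.03,0.071,0.236,-0.05,0,0,0]]])

```text
time: 7.65
tool_pos: [0.6243, 0.2322, 0.1076]
tcp_rot: [-3.133, -0.001, -0.008]
wrist_force: [-0.2, -0.7, -1.5]
width: 0.509
```

```bash
python3 - <<'E'
from h import *
np.set_printoptions(precision=4,suppress=True)
im,d=read_camera("wrist");P=cloud("wrist",d);ok=d>0
s=read_state();print(s["time"],s["tool_pos"],s["tcp_rot"],s["wrist_force"],s["width"])
rect(P,ok,"basket rim",(.5,.76),(.1,.35),(.052,.07))
q=P[ok&(P[...,2]>.052)&(P[...,2]<.07)&(P[...,0]>.5)]
print(np.percentile(q,[1,99],axis=0))
im,d=read_camera("top");P=cloud("top",d);ok=d>0;np.savez("t3.npz",im=im,P=P,d=d)
rect(P,ok,"block top",(.38,.54),(-.04,.11),(.034,.056))
E
```

```text
7.7 [0.6238 0.2321 0.1065] [-3.1331 -0.0005 -0.0062] [-0.7324  0.172  -2.1621] 0.5096033670635255
basket rim 5651 [array([624.5, 234. ]), array([150.2, 151.7]), np.float64(0.0)] z 0.0597 med [0.6838 0.2337 0.0597]
[[0.5799 0.159  0.0567]
 [0.6995 0.3086 0.0614]]
block top 209 [array([459.6,  36.7]), array([43.8, 64.1]), np.float64(54.9)] z 0.0443 med [0.4595 0.0371 0.0443]
```

Request:
step_arm(motion=[[[0.03,0,0.002,-0.02,0,0,0],[0.03,0,0.002,-0.045,0,0,0],[0.03,0,0.002,-0.062,0,0,0],[0.03,0,0.002,-0.067,0,0,0],[0.03,0,0.002,-0.067,0,0,0],[0.062,0,0.002,-0.067,0,0,0],[0.062,0,0.002,-0.067,0,0,0],[0.062,0,0.002,-0.067,0,0,0]]])

```text
time: 8.75
tool_pos: [0.6249, 0.2347, 0.0416]
tcp_rot: [-3.132, -0.001, -0.01]
wrist_force: [0.3, -0.9, -0.2]
width: 0.727
```

Request:
step_arm(motion=[[[0.062,0,0,0.005,0,0,0],[0.062,0,0,0.03,0,0,0],[0.062,0,0,0.075,0,0,0],[0.0854,0,0,0.12,0,0,0],[0.0854,-0.03,-0.03,0.14,0,0,-8],[0.0854,-0.07,-0.075,0.14,0,0,-17],[0.0854,-0.11,-0.12,0.14,0,0,-26],[0.0854,-0.13,-0.15,0.14,0,0,-35]]])

```text
time: 9.75
tool_pos: [0.4927, 0.0832, 0.1819]
tcp_rot: [-2.987, 0.95, -0.014]
wrist_force: [0.3, 0.1, 0.3]
width: 0.998
```

```bash
python3 - <<'E'
from h import *
np.set_printoptions(precision=4,suppress=True)
im,d=read_camera("top");P=cloud("top",d);ok=d>0
s=read_state();print(s["time"],s["tool_pos"],s["tcp_rot"],s["wrist_force"],s["width"],s["q"])
for r in spot_in("top","reject")[:2]: print(r["score"],world("top",r["xyz"]))
im,d=read_camera("side")
for r in spot_in("side","reject")[:2]: print(r["score"],world("side",r["xyz"]))
E
```

```text
9.8 [0.4907 0.0808 0.1815] [-2.9879  0.9589 -0.0111] [-2.4754 -1.5803 -0.699 ] 0.9989790601997873 [ 0.1129 -0.0209  2.0594  0.0004  1.0952  2.3045]
0.54 [0.6207 0.2288 0.0479]
0.91 [0.6125 0.2474 0.0414]
0.45 [0.4486 0.0508 0.0398]
```

Request:
step_arm(motion=[[[0.0854,-0.015,-0.022,-0.01,0,0,0.5],[0.0854,-0.028,-0.04,-0.03,0,0,0.5],[0.0854,-0.03,-0.043,-0.055,0,0,0.5],[0.0854,-0.03,-0.043,-0.061,0,0,0.5],[0.0854,-0.03,-0.043,-0.061,0,0,0.5],[0.0854,-0.03,-0.043,-0.061,0,0,0.5],[0.0854,-0.03,-0.043,-0.061,0,0,0.5],[0.0854,-0.03,-0.043,-0.061,0,0,0.5]]])

```text
time: 10.95
tool_pos: [0.4656, 0.0416, 0.122]
tcp_rot: [-2.992, 0.928, -0.018]
wrist_force: [0.4, -0.1, -0.2]
width: 1.001
```

```bash
python3 - <<'E'
from h import *
np.set_printoptions(precision=4,suppress=True)
im,d=read_camera("wrist");P=cloud("wrist",d);ok=d>0;cv2.imwrite("pics/w4.png",im)
s=read_state();print(s["time"],s["tool_pos"],s["tcp_rot"],np.rad2deg(np.arctan2(*R.from_rotvec(s["tcp_rot"]).as_matrix()[[1,0],0])),s["wrist_force"],s["width"])
rect(P,ok,"block top",(.38,.54),(-.04,.11),(.038,.05))
E
```

```text
11.0 [0.4655 0.0415 0.1219] [-2.9925  0.928  -0.0176] -34.462267940625246 [-0.5396  0.5537 -0.0155] 0.9986384699560713
block top 5074 [array([459.5,  39.4]), array([44. , 65.1]), np.float64(54.8)] z 0.0447 med [0.4621 0.0379 0.0447]
```

View pics/w4.png

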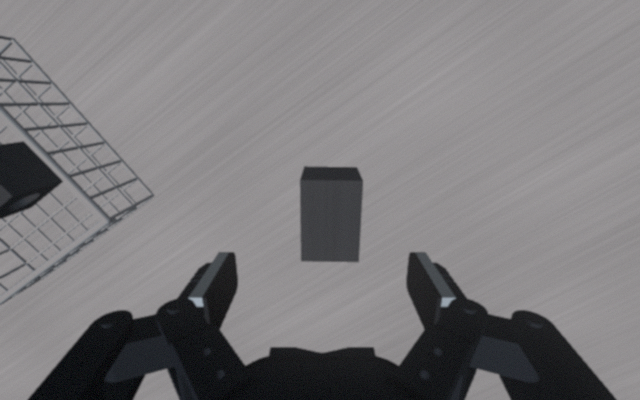

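Request:
step_arm(motion=[[[0.0854,-0.005,-0.003,-0.01,0,0,-0.7],[0.0854,-0.006,-0.003,-0.035,0,0,-0.7],[0.0854,-0.006,-0.003,-0.065,0,0,-0.7],[0.0854,-0.006,-0.003,-0.086,0,0,-0.7],[0.0854,-0.006,-0.003,-0.093,0,0,-0.7],[0.0854,-0.006,-0.003,-0.093,0,0,-0.7],[0.0854,-0.006,-0.003,-0.093,0,0,-0.7],[0.03,-0.006,-0.003,-0.093,0,0,-0.7]]], newtons=80)

```text
time: 12.0
tool_pos: [0.4604, 0.0386, 0.0298]
tcp_rot: [-2.986, 0.946, -0.021]
wrist_force: [0.2, -0.8, 0.8]
width: 0.819
```

Request:
step_arm(motion=[[[0.03,0,0,0,0,0,0],[0.03,0,0,0,0,0,0],[0.03,0,0,0,0,0,0],[0.03,0,0,0,0,0,0],[0.03,0,0,0.01,0,0,0],[0.03,0,0,0.04,0,0,0],[0.03,0,0,0.08,0,0,0],[0.03,0,0,0.12,0,0,0]]])

```text
time: 13.0
tool_pos: [0.4594, 0.0386, 0.1506]
tcp_rot: [-2.987, 0.946, -0.018]
wrist_force: [0.5, 0.1, -2.4]
width: 0.508
```

```bash
python3 - <<'E'
from h import *
np.set_printoptions(precision=4,suppress=True)
s=read_state();print(s["time"],s["tool_pos"],R.from_rotvec(s["tcp_rot"]).as_matrix(),s["wrist_force"],s["torque"],s["width"],s["q"])
E
```

```text
13.0 [0.4594 0.0386 0.1506] [[ 0.8175 -0.5758  0.0137]
 [-0.5759 -0.8175  0.0047]
 [ 0.0085 -0.0117 -0.9999]] [ 0.5131  0.083  -2.3991] [ 0.0081 -0.072   0.0051] 0.5078764091204665 [ 0.0267 -0.0638  2.1626  0.005   1.029   2.2086]
```

Request:
step_arm(motion=[[[0.03,0.0,-0.01,0.005,0,0,8],[0.03,0.004,-0.025,0.005,0,0,18],[0.03,0.01,-0.04,0.005,0,0,28],[0.03,0.015,-0.055,0.005,0,0,38],[0.03,0.02,-0.07,0.005,0,0,48],[0.03,0.02,-0.085,0.005,0,0,58],[0.03,0.02,-0.1,0.005,0,0,68],[0.03,0.02,-0.11,0.005,0,0,78]]])

```text
time: 14.0
tool_pos: [0.4786, -0.0719, 0.1553]
tcp_rot: [-2.908, -1.15, -0.004]
wrist_force: [1.1, -0.3, -1.3]
width: 0.503
```

Request:
step_arm(motion=[[[0.03,0.0,-0.02,0,0,0,10],[0.03,0.004,-0.04,0,0,0,20],[0.03,0.008,-0.06,0,0,0,30],[0.03,0.012,-0.08,0,0,0,40],[0.03,0.016,-0.1,0,0,0,50],[0.03,0.02,-0.12,0,0,0,60],[0.03,0.02,-0.14,0,0,0,70],[0.03,0.02,-0.15,0,0,0,80]]])

```text
time: 15.0
tool_pos: [0.4981, -0.2225, 0.155]
tcp_rot: [-1.482, -2.754, 0.012]
wrist_force: [0.8, 0.1, -2.8]
width: 0.504
```

```bash
python3 - <<'E'
from h import *
np.set_printoptions(precision=4,suppress=True)
s=read_state();print(s["time"],s["tool_pos"],np.rad2deg(np.arctan2(*R.from_rotvec(s["tcp_rot"]).as_matrix()[[1,0],0])),R.from_rotvec(s["tcp_rot"]).as_matrix()[:,2],s["wrist_force"],s["width"],s["q"])
E
```

```text
15.0 [ 0.4981 -0.2225  0.155 ] 123.42343442708722 [-0.0159 -0.0001 -0.9999] [ 0.7909  0.0735 -2.8111] 0.5040121830068238 [-0.4616  0.1125  1.9728 -0.0082  1.0705 -1.041 ]
```

Request:
step_arm(motion=[[[0.03,0.0,-0.01,0,0,0,10],[0.03,0.0,-0.02,0,0,0,20],[0.03,0.003,-0.024,0,0,0,30],[0.03,0.005,-0.024,-0.01,0,0,39],[0.03,0.005,-0.024,-0.025,0,0,45],[0.03,0.005,-0.024,-0.038,0,0,46],[0.03,0.005,-0.024,-0.042,0,0,46],[0.03,0.005,-0.024,-0.042,0,0,46]]])

```text
time: 16.0
tool_pos: [0.5028, -0.2463, 0.1127]
tcp_rot: [-0.29, -3.117, 0.019]
wrist_force: [0.3, -0.1, -2.4]
width: 0.502
```

```bash
python3 - <<'E'
from h import *
np.set_printoptions(precision=4,suppress=True)
s=read_state();print(s["time"],s["tool_pos"],np.rad2deg(np.arctan2(*R.from_rotvec(s["tcp_rot"]).as_matrix()[[1,0],0])),R.from_rotvec(s["tcp_rot"]).as_matrix()[:,2],s["wrist_force"],s["width"])
im,d=read_camera("side");P=cloud("side",d);ok=d>0;np.savez("s5.npz",im=im,P=P,d=d)
cv2.imwrite("pics/s5.png",cv2.resize(im[110:210,300:460],(800,500),interpolation=cv2.INTER_CUBIC))
im,d=read_camera("top");P=cloud("top",d);ok=d>0;np.savez("t5.npz",im=im,P=P,d=d)
rect(P,ok,"pin",(.555,.61),(-.29,-.23),(.1,.118))
rect(P,ok,"post",(.6,.67),(-.32,-.23),(.118,.135))
E
```

```text
16.0 [ 0.5028 -0.2463  0.1127] 169.36875853579426 [-0.0119 -0.011  -0.9999] [ 0.3204 -0.057  -2.4313] 0.5015772658956255
pin 0
post 10 [array([ 634.5, -256. ]), array([ 6.5, 17.5]), np.float64(54.2)] z 0.1255 med [ 0.635  -0.2559  0.1255]
```

View pics/s5.png

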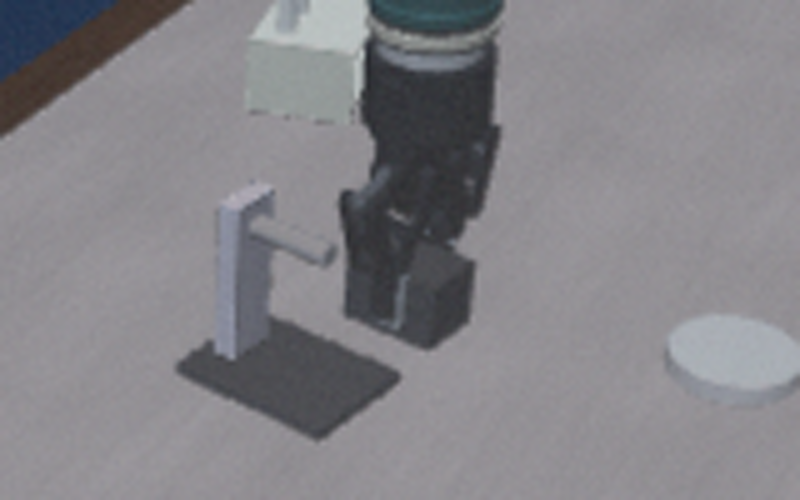

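```bash
python3 - <<'E'
from h import *
np.set_printoptions(precision=4,suppress=True)
z=np.load("s5.npz");P=z["P"];ok=z["d"]>0
print("white",P[126:134,352:370].reshape(-1,3).mean(0), P[131,350:372,:].round(3)[::6])
print("wristcam",np.array(get_calibration("wrist")["world_from_camera"])[:3,3])
a=np.deg2rad(-10.6);ex=np.array([np.cos(a),np.sin(a)]);ey=np.array([-ex[1],ex[0]])
D=(P[...,:2]-[.592,-.263])*1000; X=D@ex;Y=D@ey;Z=P[...,2]*1000
m=ok&(X>-35)&(X<28)&(abs(Y)<25)&(Z>90)&(Z<118)
print("pin",m.sum(),np.percentile(X[m],[0,5,95]),"Y",np.percentile(Y[m],[2,50,98]),"Z",np.percentile(Z[m],[2,50,98]))
m=ok&(X>-130)&(X<-57)&(abs(Y)<45)&(Z>70)&(Z<122)
for n,A in (("X",X),("Y",Y),("Z",Z)): print("block",n,m.sum(),np.percentile(A[m],[2,10,25,50,75,90,98]))
m2=m&(X<-96); 
for n,A in (("X",X),("Y",Y),("Z",Z)): print("rear",n,m2.sum(),np.percentile(A[m2],[2,10,25,50,75,90,98]))
m3=ok&(X>28)&(X<55)&(abs(Y)<30)&(Z>119)
print("post top",X[m3].min(),X[m3].max(),Y[m3].min(),Y[m3].max())
E
```

```text
white [ 0.7506 -0.6102  0.0162] [[ 0.797 -0.609 -0.001]
 [ 0.768 -0.606  0.007]
 [ 0.742 -0.606  0.013]
 [ 0.717 -0.61   0.018]]
wristcam [ 0.4264 -0.2313  0.2356]
pin 88 [-32.5452 -30.5203  26.1682] Y [-7.3743  5.956  11.4732] Z [ 98.5405 108.0696 113.4945]
block X 275 [-122.3528 -121.402  -120.4512 -105.6716  -88.4211  -67.5761  -59.1889]
block Y 275 [-18.1157  -6.1471  13.0116  21.8963  24.8437  32.1117  36.3642]
block Z 275 [ 80.2765  84.1256  90.9907 102.5022 111.326  117.722  121.4551]
rear X 184 [-122.4838 -121.6451 -121.0229 -118.7949 -105.6499  -99.7404  -97.4995]
rear Y 184 [-19.7341 -11.965    3.9022  20.0838  23.4667  27.9457  34.5423]
rear Z 184 [ 80.3227  84.7872  91.1224 102.6024 110.9571 117.7252 121.415 ]
post top 28.0585284176916 47.65436534545408 -17.33000113568031 23.4739335958329
```

Request:
step_arm(motion=[[[0.03,0.005,-0.0009,0,0,0,0],[0.03,0.0118,-0.0022,0,0,0,0],[0.03,0.0177,-0.0033,0,0,0,0],[0.03,0.0236,-0.0044,0,0,0,0],[0.03,0.0285,-0.0053,0,0,0,0],[0.03,0.0334,-0.0063,0,0,0,0],[0.03,0.0373,-0.007,0,0,0,0],[0.03,0.0393,-0.0074,0,0,0,0]]])

```text
time: 17.1
tool_pos: [0.5429, -0.2542, 0.1135]
tcp_rot: [-0.289, -3.119, 0.02]
wrist_force: [-0.2, 0.3, -1.6]
width: 0.505
```

Request:
step_arm(motion=[[[0.03,0.0039,-0.0007,0,0,0,0],[0.03,0.0079,-0.0015,0,0,0,0],[0.03,0.0118,-0.0022,0,0,0,0],[0.03,0.0157,-0.0029,0,0,0,0],[0.03,0.0197,-0.0037,0,0,0,0],[0.03,0.0226,-0.0042,0,0,0,0],[0.03,0.0246,-0.0046,0,0,0,0],[0.03,0.0265,-0.005,0,0,0,0]]])

```text
time: 18.1
tool_pos: [0.5695, -0.2591, 0.1134]
tcp_rot: [-0.289, -3.119, 0.02]
wrist_force: [-0.0, -0.2, -1.8]
width: 0.505
```

Request:
step_arm(motion=[[[0.03,0.0015,-0.0003,0,0,0,0],[0.03,0.0029,-0.0005,0,0,0,0],[0.03,0.0039,-0.0007,0,0,0,0],[0.03,0.0049,-0.0009,0,0,0,0],[0.03,0.0054,-0.001,0,0,0,0],[0.03,0.0059,-0.0011,0,0,0,0],[0.03,0.0064,-0.0012,0,0,0,0],[0.03,0.0069,-0.0013,0,0,0,0]]])

```text
time: 19.1
tool_pos: [0.5722, -0.2596, 0.1131]
tcp_rot: [-0.288, -3.109, 0.017]
wrist_force: [-14.6, 2.3, 7.9]
width: 0.502
```

Request:
step_arm(motion=[[[0.03,0,0,0,0,0,0],[0.03,-0.0049,0.0009,0,0,0,0],[0.03,-0.0147,0.0028,0,0,0,0],[0.03,-0.0275,0.0052,0,0,0,0],[0.03,-0.0413,0.0077,0,0,0,0],[0.03,-0.056,0.0105,0,0,0,0],[0.03,-0.0708,0.0133,0,0,0,0],[0.03,-0.0806,0.0151,0,0,0,0]]])

```text
time: 20.1
tool_pos: [0.4904, -0.2442, 0.1131]
tcp_rot: [-0.288, -3.109, 0.017]
wrist_force: [-0.1, 0.1, -1.0]
width: 0.509
```

```bash
python3 - <<'E'
from h import *
np.set_printoptions(precision=4,suppress=True)
s=read_state();print(s["time"],s["tool_pos"],R.from_rotvec(s["tcp_rot"]).as_matrix(),s["wrist_force"],s["width"],s["q"])
E
```

```text
20.1 [ 0.4904 -0.2442  0.1131] [[-0.9827  0.1839 -0.0201]
 [ 0.1841  0.9829 -0.0092]
 [ 0.018  -0.0127 -0.9998]] [-0.1089  0.0915 -0.96  ] 0.5093960688131451 [-0.4971  0.1638  2.0014 -0.0211  0.9898 -1.8712]
```

Request:
step_arm(motion=[[[0.03,0,0.01,0.01,0,0,0],[0.03,0,0.03,0.03,0,0,0],[0.03,0.005,0.06,0.05,-0.9,-4.9,0],[0.03,0.01,0.09,0.07,-2.2,-11.8,0],[0.03,0.02,0.12,0.085,-3.7,-19.7,0],[0.03,0.03,0.15,0.1,-5.2,-27.5,0],[0.03,0.04,0.17,0.11,-6.6,-35.4,0],[0.03,0.05,0.18,0.12,-8.1,-43.3,0]]])

```text
time: 21.1
tool_pos: [0.5407, -0.0624, 0.2351]
tcp_rot: [0.225, 2.376, -0.1]
wrist_force: [0.5, -1.2, -2.7]
width: 0.506
```

```bash
python3 - <<'E'
from h import *
np.set_printoptions(precision=4,suppress=True)
s=read_state();M=R.from_rotvec(s["tcp_rot"]).as_matrix();print(s["time"],s["tool_pos"],M,s["wrist_force"],s["width"],s["q"])
t=M@np.array(0) if 0 else None
E
```

```text
21.1 [ 0.5407 -0.0624  0.2351] [[-0.7146  0.1909  0.673 ]
 [ 0.1336  0.9816 -0.1365]
 [-0.6867 -0.0076 -0.7269]] [ 0.5197 -1.1863 -2.7253] 0.5059879992378028 [-0.1333 -0.3653  2.4071 -0.1352  0.3469 -1.406 ]
```

```bash
cat > kin.py <<'E'
import numpy as np
from scipy.optimize import least_squares
from scipy.spatial.transform import Rotation as R
lo=np.array([-2.63,-.94,.31,-1.31,0,-2.55]);hi=np.array([2.63,2.18,2.57,4.45,2.66,2.55])
D=[([-1.384,.264,1.604,0,1.274,-.037],[.15,-.658,.253]),([-.6209,.0259,1.8739,0,1.2406,1.1114],[.461,-.2991,.2537]),
([.1129,-.0209,2.0594,.0004,1.0952,2.3045],[.4907,.0808,.1815]),([.0267,-.0638,2.1626,.005,1.029,2.2086],[.4594,.0386,.1506]),
([-.4616,.1125,1.9728,-.0082,1.0705,-1.041],[.4981,-.2225,.155]),([-.4971,.1638,2.0014,-.0211,.9898,-1.8712],[.4904,-.2442,.1131]),
([-.1333,-.3653,2.4071,-.1352,.3469,-1.406],[.5407,-.0624,.2351])]
def fk(q,p,full=False):
    a,H,L1,b,L2,Lt=p
    A=R.from_euler("z",q[0])*R.from_euler("y",q[1]);B=A*R.from_euler("y",q[2])
    e=R.from_euler("z",q[0]).apply([a,0,H])+A.apply([0,0,L1]);w=e+B.apply([b,0,L2])
    M=B*R.from_euler("ZYZ",[q[3],q[4],q[5]+np.pi/2]);t=w+M.apply([0,0,Lt])
    return (t,M,e,w) if full else (t,M)
r=least_squares(lambda p:np.concatenate([fk(q,p)[0]-x for q,x in D]+[1e-3*(p-[0,.3,.4,0,.4,.25])]),[0,.3,.4,0,.4,.25]);P=r.x
if __name__=="__main__":
    np.set_printoptions(precision=4,suppress=True)
    print(P,np.abs(r.fun).max()); print(fk(D[6][0],P)[1].as_rotvec(),"want .225 2.376 -.1")
    for al in (40,60,80,100):
      for pos in ([.45,.03,.16],[.5,.0,.16],[.55,-.02,.16],[.5,.05,.16],[.6,.0,.16]):
        s,c=np.sin(np.deg2rad(al)),np.cos(np.deg2rad(al))
        T=R.from_matrix(np.array([[0,-s,c],[0,c,s],[-1,0,0]]))
        f=lambda q:np.concatenate([fk(q,P)[0]-pos,.3*(T.inv()*fk(q,P)[1]).as_rotvec()])
        for q0 in ([-.3,.3,2.0,1.5,1.5,0],):
            o=least_squares(f,q0,bounds=(lo,hi)); t,M,e,w=fk(o.x,P,True)
            print(al,pos,o.x,"err",np.abs(o.fun).max().round(4),"elbow",e,"wrist",w)
E
python3 kin.py
```

```text
[0.0029 0.2569 0.4993 0.0049 0.566  0.3149] 0.02503421472568873
[ 0.2253  2.3763 -0.1   ] want .225 2.376 -.1
40 [0.45, 0.03, 0.16] [-0.6956  0.4156  2.57    1.7195  1.558   1.7249] err 0.0085 elbow [ 0.157  -0.1311  0.7137] wrist [ 0.2208 -0.1844  0.1538]
40 [0.5, 0.0, 0.16] [-0.6638  0.4202  2.4958  1.7745  1.5244  1.7917] err 0.0 elbow [ 0.1627 -0.1273  0.7128] wrist [ 0.2588 -0.2024  0.16  ]
40 [0.55, -0.02, 0.16] [-0.6243  0.4604  2.3939  1.8094  1.5011  1.8497] err 0.0 elbow [ 0.1824 -0.1314  0.7042] wrist [ 0.3088 -0.2224  0.16  ]
40 [0.5, 0.05, 0.16] [-0.5323  0.4006  2.5501  1.9054  1.5074  1.751 ] err 0.0 elbow [ 0.1703 -0.1003  0.7167] wrist [ 0.2588 -0.1524  0.16  ]
40 [0.6, 0.0, 0.16] [-0.5137  0.4868  2.3311  1.9126  1.4588  1.8751] err 0.0 elbow [ 0.206  -0.1162  0.6982] wrist [ 0.3588 -0.2024  0.16  ]
60 [0.45, 0.03, 0.16] [-0.6926  0.4601  2.3947  1.4086  1.6184  1.8538] err 0.0 elbow [ 0.1729 -0.1434  0.7043] wrist [ 0.2925 -0.2427  0.16  ]
60 [0.5, 0.0, 0.16] [-0.6724  0.5096  2.2786  1.4311  1.6221  1.9205] err 0.0 elbow [ 0.1929 -0.1536  0.6927] wrist [ 0.3425 -0
[... 1181 characters left out ...]
6] [-0.5067  0.6462  1.9823  0.9558  1.8851  1.9833] err 0.0 elbow [ 0.2655 -0.1473  0.6555] wrist [ 0.5047 -0.2801  0.16  ]
100 [0.5, 0.0, 0.16] [-0.5098  0.71    1.8496  0.9725  1.9257  2.0423] err 0.0 elbow [ 0.2867 -0.1603  0.6355] wrist [ 0.5547 -0.3101  0.16  ]
100 [0.55, -0.02, 0.16] [-0.4997  0.7726  1.7217  1.0032  1.9568  2.1043] err 0.0 elbow [ 0.3085 -0.1684  0.6144] wrist [ 0.6047 -0.3301  0.16  ]
100 [0.5, 0.05, 0.16] [-0.4385  0.6845  1.9024  1.0319  1.8787  2.0398] err 0.0 elbow [ 0.2885 -0.1353  0.6437] wrist [ 0.5547 -0.2601  0.16  ]
100 [0.6, 0.0, 0.16] [-0.4424  0.8165  1.6327  1.0711  1.9491  2.1655] err 0.0 elbow [ 0.3315 -0.157   0.5988] wrist [ 0.6547 -0.3101  0.16  ]
```

```bash
python3 - <<'E'
from kin import *
np.set_printoptions(precision=3,suppress=True)
q=np.array(D[6][0]);t0,M0=fk(q,P)
def go(q,pos,T):
    f=lambda q:np.concatenate([fk(q,P)[0]-pos,.3*(T.inv()*fk(q,P)[1]).as_rotvec()])
    o=least_squares(f,q,bounds=(lo,hi));return o.x,np.abs(o.fun).max()
t1=np.array([.47,-.03,.25])
for k in range(0,9,2):
    q,e=go(q,t0+(t1-t0)*k/8,R.from_rotvec([0,0,np.deg2rad(-74)*k/8])*M0);print("A",q,round(e,4))
M1=R.from_rotvec([0,0,np.deg2rad(-74)])*M0;s,c=np.sin(np.deg2rad(-85)),np.cos(np.deg2rad(-85))
T=R.from_matrix(np.array([[0,-s,c],[0,c,s],[-1,0,0]]));dv=(T*M1.inv()).as_rotvec();print(np.rad2deg(dv))
for k in range(0,9,2):
    q,e=go(q,t1+(np.array([.47,-.03,.155])-t1)*k/8,R.from_rotvec(dv*k/8)*M1);print("B",q,round(e,4),fk(q,P,True)[3])
E
```

```text
A [-0.133 -0.365  2.407 -0.135  0.347 -1.406] 0.0
A [ 0.107 -0.352  2.39  -0.792  0.604 -0.399] 0.0
A [ 0.281 -0.256  2.315 -0.888  0.926  0.046] 0.0
A [ 0.368 -0.132  2.206 -0.832  1.191  0.329] 0.0
A [ 0.389 -0.014  2.088 -0.725  1.403  0.551] 0.0
[-46.42   -4.47    0.181]
B [ 0.389 -0.014  2.088 -0.725  1.403  0.551] 0.0 [0.453 0.186 0.479]
B [ 0.469  0.105  2.116 -0.868  1.469  0.729] 0.0 [0.449 0.227 0.407]
B [ 0.525  0.253  2.127 -0.981  1.554  0.893] 0.0 [0.446 0.258 0.327]
B [ 0.559  0.422  2.12  -1.066  1.656  1.04 ] 0.0 [0.443 0.277 0.242]
B [ 0.57   0.604  2.093 -1.129  1.772  1.171] 0.0 [0.443 0.284 0.155]
```

Request:
step_arm(motion=[[[0.03,-0.003,0.002,0.002,0,0,-4],[0.03,-0.008,0.005,0.005,0,0,-8],[0.03,-0.015,0.008,0.01,0,0,-13],[0.03,-0.022,0.012,0.015,0,0,-19],[0.03,-0.032,0.016,0.015,0,0,-27],[0.03,-0.042,0.02,0.015,0,0,-36],[0.03,-0.055,0.025,0.015,0,0,-46],[0.03,-0.07,0.032,0.015,0,0,-56]]])

```text
time: 22.1
tool_pos: [0.4704, -0.0289, 0.251]
tcp_rot: [1.361, 2.049, -0.546]
wrist_force: [0.5, -0.4, -2.5]
width: 0.5
```

```bash
cat > plan.py <<'E'
from h import *
np.set_printoptions(precision=4,suppress=True)
s=read_state();M=R.from_rotvec(s["tcp_rot"]);print(s["time"],s["tool_pos"],M.as_matrix(),s["wrist_force"],s["width"],s["q"])
s1,c1=np.sin(np.deg2rad(-85)),np.cos(np.deg2rad(-85))
T=R.from_matrix(np.array([[0,-s1,c1],[0,c1,s1],[-1,0,0]]))
print("rot deg",np.rad2deg((T*M.inv()).as_rotvec()),"shift",np.array([.47,-.03,.155])-s["tool_pos"])
E
python3 plan.py
```

```text
22.1 [ 0.4704 -0.0289  0.251 ] [[-0.284   0.9224  0.2617]
 [ 0.6696  0.3862 -0.6344]
 [-0.6862 -0.0049 -0.7274]] [ 0.5347 -0.4303 -2.456 ] 0.5000203527545348 [ 0.3736 -0.145   2.2115 -0.8249  1.2061  0.3369]
rot deg [-45.4146 -11.4779 -16.6093] shift [-0.0004 -0.0011 -0.096 ]
```

Request:
step_arm(motion=[[[0.03,0,0,-0.005,-3.6,-0.9,-1.3],[0.03,0,0,-0.015,-10,-2.5,-3.7],[0.03,0,0,-0.03,-17.3,-4.4,-6.3],[0.03,0,0,-0.045,-24.5,-6.2,-9],[0.03,0,0,-0.06,-31.8,-8,-11.6],[0.03,0,0,-0.075,-38.1,-9.6,-14],[0.03,0,0,-0.088,-43.1,-10.9,-15.8],[0.03,0,0,-0.096,-45.4,-11.5,-16.6]]])

```text
time: 23.1
tool_pos: [0.4711, -0.0278, 0.1533]
tcp_rot: [1.145, 1.249, -1.143]
wrist_force: [-0.4, 0.8, -2.0]
width: 0.504
```

```bash
python3 plan.py; python3 - <<'E'
from h import *
for c in ("side","top"):
    im,d=read_camera(c);np.savez(c+"9.npz",im=im,P=cloud(c,d),d=d)
    for t in ("reject","block","cylinder","beaker","dish"):
        for r in spot_in(c,t)[:1]: print(c,t,round(r["score"],2),world(c,r["xyz"]).round(3))
    if c=="side": cv2.imwrite("pics/s9.png",cv2.resize(im[130:330,200:480],(784,560),interpolation=cv2.INTER_CUBIC))
E
```

```text
23.1 [ 0.4711 -0.0278  0.1533] [[ 0.0012  0.9961  0.0877]
 [ 0.0006  0.0877 -0.9961]
 [-1.      0.0012 -0.0005]] [-0.3802  0.7779 -2.0499] 0.5043594603952873 [ 0.5438  0.6195  2.0918 -1.1512  1.7551  1.1811]
rot deg [-0.0367  0.0682 -0.0308] shift [-0.0011 -0.0022  0.0017]
side reject 0.78 [0.611 0.246 0.043]
side cylinder 0.81 [0.789 0.045 0.051]
side beaker 0.96 [0.314 0.394 0.058]
side dish 0.76 [ 0.334 -0.402  0.012]
top reject 0.69 [0.62  0.23  0.009]
top block 0.7 [ 0.476 -0.04   0.191]
top cylinder 0.74 [0.622 0.231 0.01 ]
top beaker 0.85 [0.309 0.424 0.038]
top dish 0.85 [ 0.341 -0.42   0.019]
```

View pics/s9.png

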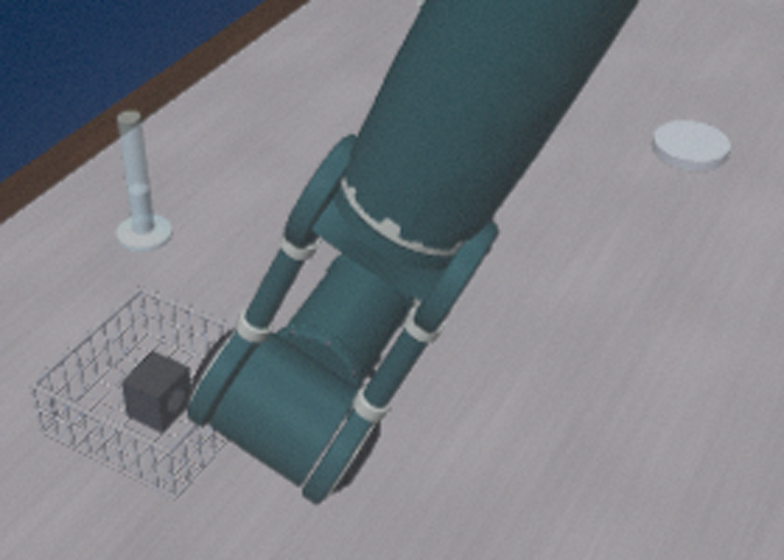

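```bash
python3 - <<'E'
from h import *
z=np.load("top9.npz");im=z["im"];P=z["P"]
a=cv2.resize(im[190:270,240:330],(450,400),interpolation=cv2.INTER_CUBIC)
w,d=read_camera("wrist"); W=cloud("wrist",d)
cv2.imwrite("pics/f.png",np.hstack([a,cv2.resize(w,(350,219)) if 0 else cv2.copyMakeBorder(cv2.resize(w,(350,219)),0,181,0,0,cv2.BORDER_CONSTANT)]))
q=rect(P,z["d"]>0,"block top",(.43,.52),(-.07,.02),(.175,.2))
s=np.load("side9.npz");S=s["P"]
m=(s["d"]>0)&(S[...,0]>.33)&(S[...,0]<.54)&(S[...,1]>.12)&(S[...,1]<.45)&(S[...,2]>.03)&(S[...,2]<.3); print("wrist hull",np.percentile(S[m],[1,99],axis=0))
st=read_state();print(st["time"],st["tool_pos"],st["wrist_force"],np.abs(st["joint_vel"]).max())
E
```

```text
block top 153 [array([467.8, -20.9]), array([54.2, 81. ]), np.float64(2.8)] z 0.1912 med [ 0.4752 -0.0376  0.1912]
wrist hull [[0.33175118 0.16409037 0.04686943]
 [0.48957413 0.41629576 0.29102014]]
23.75 [ 0.47036634 -0.0289118   0.15540116] [-0.73829553 -0.19547812 -2.11244112] 0.004634273753878697
```

View pics/f.png

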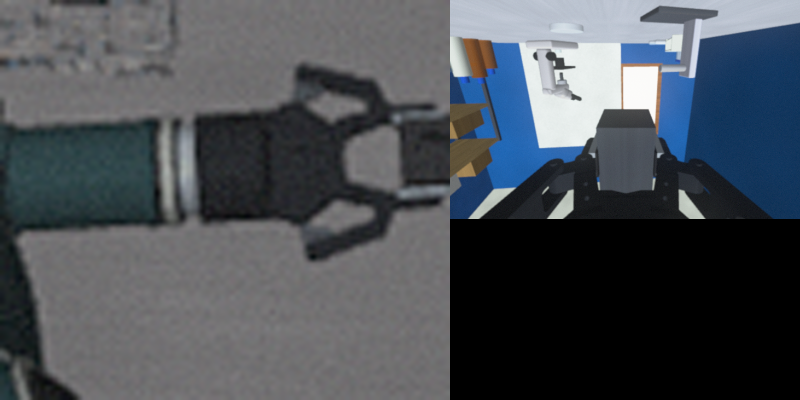

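```bash
python3 -c "
from workcell import *
s=read_state();print(s['time'],s['tool_pos'],s['wrist_force'],s['width']);print(finish_job())"
```

```text
23.75 [ 0.47036634 -0.0289118   0.15540116] [-0.73829553 -0.19547812 -2.11244112] 0.5012344559496309
the job is handed in; nothing more can be done
None
```

The job is handed in at 23.75 s of the 72 s allowed. I viewed 8 pictures of the budget of 10.

- **Reject:** I pulled it off the pin with almost no force and released it just above the basket floor. The last side picture and the detector both show it inside the basket.
- **Finding the hole:** Side-camera depth suggested which end was hollow, so I tried that end first and it was accepted. There was no force until about 70 mm of travel, then the block stopped with 14.6 N along the pin. That matches the 44 mm hole depth to within about 3 mm. I then drew the block straight off.
- **Finish pose:** The block is held hole-up with the tool at z = 0.155 m, tilt about 0.1° or less from the tool reading, grip 80 N, joint speeds under 0.005 rad/s. The wrist camera showed the plain end underneath.
- **Bystanders:** The beaker and dish are where they started in both cameras. The cylinder is unmoved in the side view.

**Checks that were weak or disagreed:**
- The cameras differed by up to 5 mm, and wrist pictures taken while the arm was still moving were up to 10 mm off. For the fine moves I relied on close-ups taken at rest.
- The last top picture put the block's top at 0.191 m, where 0.187 m was expected.
- In that same picture the cylinder was misreported at the basket's position. That is a false detection.
- The arm hides the block in the side view, so the hole being uppermost is inferred from the pin going in and the plain end below. I did not see the mouth directly.

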